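# Set the yellow jig's sprung slide on its mid stop

### The arm

A 7-joint arm with a two-finger parallel gripper is mounted at the origin on a cart in front of the work surface, level with it; the furniture and walls round the work are solid. World frame = base frame: x ahead of the robot, y to its left, z up, the work surface at z = 0. Lengths are in mm, angles in rad, forces in N, time in s.
With the tool pointing down it reaches from about 350 to 900 mm from the base axis. Payload 7.2 kg.
Tool frame: the origin (TCP) lies at the very end of the fingers, on their centre line; the grasp point (between the pads) lies 19 mm behind it; z points along the fingers, y is the line along which they close (so a half turn about z gives the same grasp; the last joint's range is limited). The gripper opens to 85 mm and grips with 20 to 120 N. Pads are 22 mm wide; open, the fingers measure 114 mm over their backs; the gripper's body (76 mm by 85 mm) begins 54 mm behind the grasp point. The pads swing forward as they close: fully open they stand 13 mm farther back than shut.
Start: joints at [1.262, 0.411, -0.013, 1.596, 0.006, 1.134, -0.082], TCP at [149.037, -606.973, 231.297] pointing down, gripper open.
Joint ranges: [-2.95, 2.95], [-0.29, 1.99], [-1.47, 1.44], [0.14, 2.54], [-1.03, 4.17], [0.13, 1.85], [-2.86, 2.86]. Speed limits (rad/s): [2.39, 2.39, 3.01, 3.01, 3.14, 3.14, 3.14].

### API

Orientations are given as a unit quaternion [x, y, z, w].
In Python, from plant import ctrl gives the robot as it stands.
- The arm moves only by the tool apply_moves, never from a script. Its argument "plan" is a list of rows, each a list of 3 entries, a list of its own where there are three numbers: the shift along the tool's x, y, z in cm, then the turn, a rotation vector about the tool's x, y, z in degrees, then the opening, from -1 (shut) to 1 (fully open). A call has 1 to 20 rows; each row is the pose to reach, as a shift and turn from the pose commanded when the call began, along the tool's axes at that moment; what a row does not reach only later rows make up. A row lasts 1/10 s, in which the tool goes at most 50 mm and 8.59 degrees, less where a joint would pass 70% of its speed; a pose out of reach is approached as far as the arm can. A call with a gripper value outside its range is refused whole. The fingers move at their own pace and stop on an object; "grip_force" is the grip in N (left out, the last holds). Time passes only in rows, so rows that repeat a pose let the fingers close. It gives the time, the measured TCP pose, the force, the opening and the grip force at its end, in the units of the state.
- ctrl.get_state(): the state, without advancing time (a new reading comes with each control period).
- ctrl.get_image(name): name is "scene" or "top"; returns a dict with "color" (480x640x3 uint8, blue, green, red), "vfov" (degrees; the focal length in pixels is half the picture's height over the tangent of half this angle, whatever the lens; pixels are square), "cx", "cy" (the principal point, pixels), "k1" (the pictures are not rectified: a ray, as slopes to the right and down, at radius r is drawn at 1 + k1 r^2 times it, then the intrinsics apply), "view" (4x4, takes a point from world to camera coordinates). Camera axes: x right, y up, looking along -z (the intrinsics and any distortion apply to the point x, -y, -z); pixel columns grow to the right and rows downward; lengths in mm; the calibration is good to about 2 mm. A picture is of the moment at which its call begins. There is no depth.
- ctrl.job_done(): hands the job in; it is judged then, once.
The state is a dict: "time_s": time; "joints": joint angles; "qvel": joint speeds; "tau": joint torques, N m; "position": TCP position; "orientation": TCP orientation; "wrist_force": force on the tool from outside, world axes, zero at the start; "moment": the same for the moment, N m; "opening": opening from 0.0 (shut) to 1.0 (fully open); "gripper_force": force on a finger pad.
Only numpy, scipy, OpenCV 4.12 (cv2) and the standard library are available. Lean on these libraries where they do the work, as an engineer would, in place of code of your own. Each camera call takes 0.05 s, during which the arm holds its last target. There are 200 camera calls.

### The job

Two die setting jigs with sprung slides stand on the bench, and the blue one is already set on its mid stop. Set the yellow one the same way: push its slide in by the yellow face with the fingertips, nearly to the end but without ramming it against the end stop, then back off and let it spring back until it rests against its raised stop pin at mid position. Leave the blue jig set as it is, and do not move or pick up the loose parts lying around.

Things in the scene. Friction and masses are not known exactly. Their poses are not given: they have to be found in the camera images.
- yellow_jig: Jig with yellow push face, fixed to the bench: grey base 88 wide (y), 30 high, from -100 to +110 along x; on it an aluminium slide 120 long, 92 wide, 32 to 54 above the bench; grey end block, 56 high, at its +x end. Origin on the bench, under the stop pin; z up; x = direction in which the slide is pushed, roughly away from the robot. Its slide is at rest at home, nearest the robot.
- yellow_face (a point): Centre of the slide's yellow push face, which looks along the jig's -x: 92 wide, 22 high, 43 above the bench, 100 from the jig's origin along -x at home; moves with the slide. The base (top 30 above the bench) lies beneath the face's path: keep the fingertips above it.
- yellow_slide (a joint): Travel of the yellow slide along the jig's +x, m: 0 home, 0.060 end stop. A spring drives it home, 5 N at 0, 10 N at 0.060. From 0.031 on, a slot in the slide lets the stop pin spring up; push to 0.045 or more, let go, and it comes back to rest on the pin at 0.030. Let go earlier, it returns to 0.
- yellow_pin (a joint): Height of the yellow jig's stop pin (10 diameter, red top), m: 0 pressed down, hidden under the slide; 0.028 sprung up, 5 mm above the slide's top in its slot. Pushing the raised pin down frees the slide.
- blue_jig: Jig with blue push face, fixed to the bench: grey base 88 wide (y), 30 high, from -100 to +110 along x; on it an aluminium slide 120 long, 92 wide, 32 to 54 above the bench; grey end block, 56 high, at its +x end. Origin on the bench, under the stop pin; z up; x = direction in which the slide is pushed, roughly away from the robot. Slide already latched on its pin.
- blue_slide (a joint): Travel of the blue jig's slide, m, as for the yellow one; it starts latched at about 0.030 and stays there.
- blue_pin (a joint): Height of the blue jig's stop pin, m; it starts up at 0.028.
- die_segment_0: Loose black die block with two bright screws, 32x40x20 mm, on the bench near the jigs; origin at its underside. Not to be moved.
- die_segment_1: Loose grey die block, 29x33x16 mm, on the bench near the jigs; origin at its underside. Not to be moved.
- die_segment_2: Loose black die block, 46x49x22 mm, on the bench near the jigs; origin at its underside. Not to be moved.
- die_segment_3: Loose tall grey die block, 26x26x32 mm, on the bench near the jigs; origin at its underside. Not to be moved.
- spare_wheel: Loose black toothed wheel with white hub, 45x45x18 mm, on the bench near the jigs; origin at its underside. Not to be moved.
- loupe: Loose black loupe, 34x34x26 mm, on the bench near the jigs; origin at its underside. Not to be moved.

How it is judged:
By the outcome, as a careful person would: the job done as asked, in the order asked, and still so for the second after the job is handed in, with the robot touching nothing.
It also fails if it takes over 32 s, if anything falls off the work surface, if the arm or the gripper's body presses on something with over 40 N, if the wrist force passes 120 N, or if a joint passes its speed limit or range.

## Working session

There is one attempt and no reset: what is moved stays moved. The work goes in short steps, Python scripts to look and compute and a tool call to move; the robot and the scene stay as the last step left them, time stands still between calls to the robot, and variables do not carry over. Pictures are saved under pics/ and viewed, at most 10 in all, crops included, and the job is handed in when it is done.

Besides the shell and the picture viewer there is one more tool, called as name(argument=value, ...), one argument or row to a line, values as JSON. apply_moves: Moves the arm, as the interface text tells. Its arguments: {"type":"object","properties":{"plan":{"type":"array","items":{"type":"array"}},"grip_force":{"type":"number"}},"required":["plan"]}

```bash
mkdir -p pics; cat > h.py <<'E'
import numpy as np, cv2, json
from plant import ctrl
def snap(n,f):
    d=ctrl.get_image(n); cv2.imwrite('pics/'+f+'.png',d['color'])
    np.savez('pics/'+f+'.npz',**{k:np.array(v) for k,v in d.items()})
    return d
def load(f): return dict(np.load('pics/'+f+'.npz'))
def K(d):
    f=240/np.tan(np.radians(float(d['vfov']))/2)
    return np.array([[f,0,float(d['cx'])],[0,f,float(d['cy'])],[0,0,1]])
def world(d,px,z):
    px=np.array(px,float).reshape(-1,1,2)
    u=cv2.undistortPoints(px,K(d),np.array([float(d['k1']),0,0,0,0]),None,None,None) if 0 else cv2.undistortPoints(px,K(d),np.array([float(d['k1']),0,0,0]))
    u=u.reshape(-1,2); V=d['view']; R=V[:3,:3]; c=-R.T@V[:3,3]
    r=np.c_[u[:,0],-u[:,1],-np.ones(len(u))]@R
    z=np.broadcast_to(z,len(u))
    return c+r*((z-c[2])/r[:,2])[:,None]
def proj(d,P):
    p=np.c_[np.array(P,float).reshape(-1,3),np.ones(np.array(P).size//3)]@d['view'].T
    s=np.c_[p[:,0],-p[:,1]]/-p[:,2:3]; s=s*(1+float(d['k1'])*(s**2).sum(1))[:,None]
    k=K(d); return s*k[0,0]+k[:2,2]
E
python3 - <<'E'
from h import *
for n in('scene','top'): snap(n,n+'0')
s=ctrl.get_state();print(s)
E
```

```text
{'time_s': 0.1, 'joints': array([ 1.26180307,  0.41186659, -0.01272985,  1.59694621,  0.0055986 ,
        1.13429943, -0.08217813]), 'qvel': array([ 0.00048946, -0.00057614,  0.00114958, -0.00053104, -0.00038068,
       -0.00054404, -0.00114633]), 'tau': array([ 3.31591582e-03, -6.01838207e+01,  6.84680622e-01, -3.00090337e+01,
        1.40457324e-02,  6.30725423e-03,  3.49481468e-05]), 'position': array([ 148.91455081, -606.54559966,  230.51377039]), 'orientation': array([ 9.92757094e-01,  1.20136597e-01, -1.36664710e-04, -7.29300387e-04]), 'wrist_force': array([-0.8230679 , -0.71132157,  0.63103529]), 'moment': array([ 0.04497539, -0.03106659, -0.00091716]), 'gripper_force': 0.0, 'opening': 0.9982964956711741}
```

View pics/top0.png

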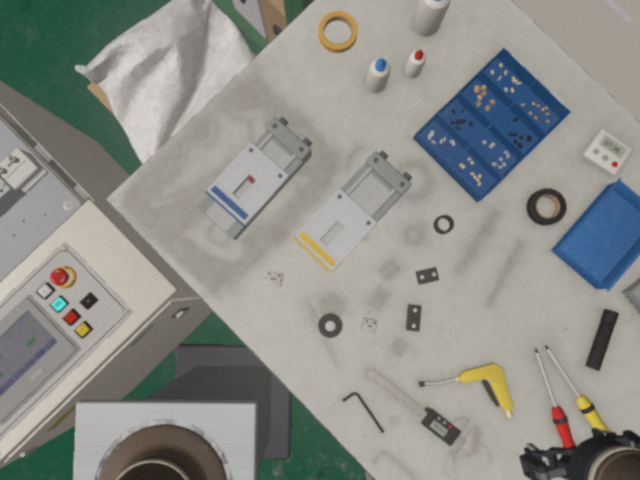

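View pics/scene0.png

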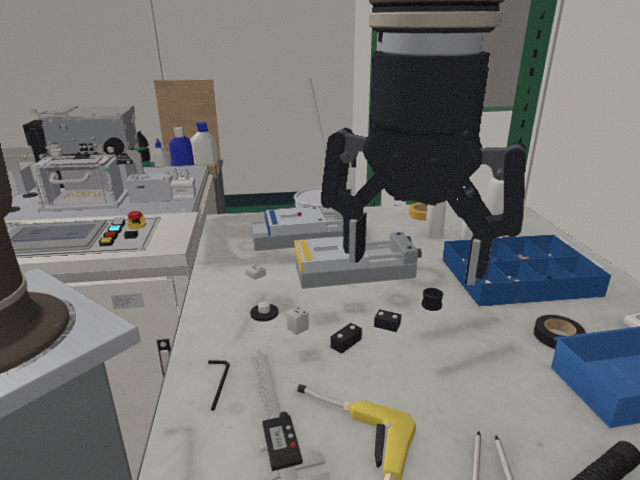

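Top view: the yellow slide's face runs from about (296,236) to (332,268), and its end block is near (390,165). The blue jig is at about (255,175). The tool is far off at the bottom right. I'll enlarge the jig to get exact corners.

```bash
python3 - <<'E'
from h import *
d=load('top0');im=d['color'][140:285,190:420]
cv2.imwrite('pics/crop.png',cv2.resize(im,None,fx=3.4,fy=3.4,interpolation=cv2.INTER_CUBIC))
hsv=cv2.cvtColor(d['color'],cv2.COLOR_BGR2HSV)
m=cv2.inRange(hsv,(18,110,120),(35,255,255));m[:200]=0;m[290:]=0;m[:,:280]=0;m[:,350:]=0
p=np.argwhere(m)[:,::-1];print(len(p),cv2.minAreaRect(p.astype(np.float32)))
b=cv2.boxPoints(cv2.minAreaRect(p.astype(np.float32)));print(b,world(d,b,54))
R=d['view'][:3,:3];print(-R.T@d['view'][:3,3])
E
```

```text
318 ((315.3123474121094, 250.93289184570312), (48.83544921875, 11.305956840515137), 42.87889862060547)
[[293.5726  238.4603 ]
 [301.26578 230.17535]
 [337.0521  263.4055 ]
 [329.35892 271.69043]] [[ 438.35645258 -226.82425322   54.        ]
 [ 452.82857345 -239.92579631   54.        ]
 [ 396.05430013 -302.16821249   54.        ]
 [ 381.69866067 -289.06262707   54.        ]]
[ 361.68605794 -278.12906156 1107.79624104]
```

View pics/crop.png

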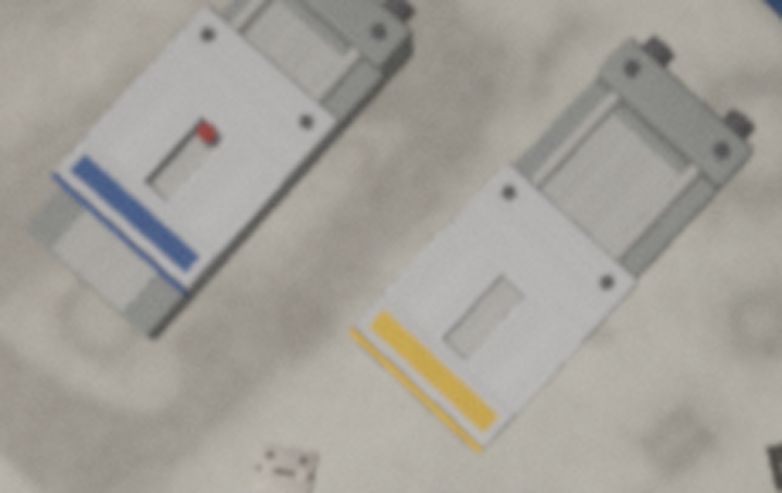

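The crop shows the yellow slide's top corners at crop pixels (355,325), (484,443), (636,279) and (507,165). The blue pin is red and up at (206,132). Next I fit the slide's rectangle.

```bash
python3 - <<'E'
from h import *
d=load('top0')
c=np.array([[355,325],[484,443],[636,279],[507,165]])
px=(c+.5)/3.4-.5+[190,140]
W=world(d,px,54);print(W.round(1))
for i in range(4): print(np.linalg.norm(W[i]-W[(i+1)%4]).round(1))
M=W.mean(0); a=(W[2]+W[3]-W[0]-W[1])[:2]; b=(W[0]+W[3]-W[1]-W[2])[:2]
th=np.arctan2(a[1],a[0]);thb=np.arctan2(b[1],b[0])-np.pi/2;print('yaw',np.degrees([th,thb]))
th=(th+thb)/2;u=np.array([np.cos(th),np.sin(th)]);v=np.array([-u[1],u[0]])
face=M[:2]-60*u; org=face+100*u;print('face',face,'org',org,'u',u)
# check: end-block corners z=56 , jig frame
e=(np.array([[632,38],[750,150],[720,185],[600,75]])+.5)/3.4-.5+[190,140]
E=world(d,e,56)[:,:2]-org;print('end block',np.c_[E@u,E@v].round(1))
# overlay in scene
ds=load('scene0')
def J(x,y,z): return [*(org+x*u+y*v),z]
P=proj(ds,[J(-100,-46,32),J(-100,46,32),J(-100,46,54),J(-100,-46,54),J(20,46,54),J(20,-46,54)]);print(P.round())
q=proj(ds,[J(-100,-44,0),J(110,-44,0),J(110,-44,30)]);
im=ds['color'].copy()
for p in np.r_[P,q]: cv2.circle(im,tuple(int(t) for t in p.round()),1,(0,0,255),-1)
cv2.imwrite('pics/ov.png',cv2.resize(im[190:310,230:440],None,fx=3.5,fy=3.5))
# objects near approach, bench
for n,p in dict(white=(275,279),wheel=(330,325),die2=(370,324),die0=(413,318)).items(): 
    w=world(d,[p],20)[0,:2]; r=w-org; print(n,w.round(),(r@u).round(),(r@v).round())
E
```

```text
[[ 443.9 -227.6   54. ]
 [ 384.7 -293.6   54. ]
 [ 468.7 -370.1   54. ]
 [ 526.6 -304.1   54. ]]
88.6
113.6
87.7
112.6
yaw [-42.56935265 -41.57081451]
face [ 411.46110637 -258.64379855] org [ 485.69368601 -325.64770977] u [ 0.7423258  -0.67003911]
end block [[107.1  40.4]
 [105.  -42.7]
 [ 81.4 -43.5]
 [ 81.9  39.6]]
[[302. 274.]
 [295. 251.]
 [295. 240.]
 [302. 263.]
 [358. 235.]
 [371. 256.]]
white [ 368. -193.] -176.0 20.0
wheel [ 289. -291.] -169.0 -107.0
die2 [ 291. -362.] -120.0 -157.0
die0 [ 302. -437.] -61.0 -206.0
```

View pics/ov.png

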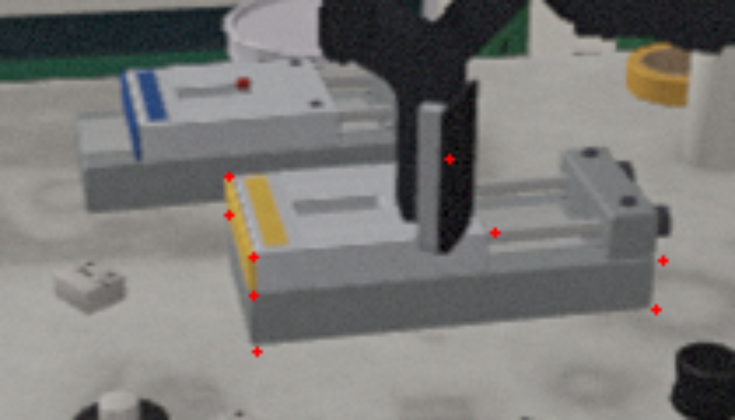

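The fit predicts the scene view well. The jig's yaw is about -42°, the face is at about (411,-259), and the push direction is (0.742,-0.670). I'll go above a point 40 mm short of contact, with fingers shut and the tool's x axis along the push.

apply_moves(
  plan=[
    [[3,-3,0],[0,0,6],-1],
    [[6,-6.2,0],[0,0,12],-1],
    [[9,-9.3,0],[0,0,18],-1],
    [[12,-12.4,0],[0,0,24],-1],
    [[15,-15.5,0],[0,0,30],-1],
    [[18,-18.5,0],[0,0,36],-1],
    [[21,-21.6,0],[0,0,42],-1],
    [[24,-24.7,0],[0,0,48],-1],
    [[27,-27.8,0],[0,0,53],-1],
    [[30,-30.8,0],[0,0,55.9],-1],
    [[30.9,-31.8,0],[0,0,55.9],-1],
    [[30.9,-31.8,0],[0,0,55.9],-1],
    [[30.9,-31.8,0],[0,0,55.9],-1],
    [[30.9,-31.8,0],[0,0,55.9],-1],
  ],
)

```text
time_s: 1.5
position: [372.5, -225.6, 231.1]
orientation: [0.933, -0.36, -0.0, 0.0]
wrist_force: [0.2, -0.4, 0.2]
opening: 0.0
gripper_force: 0.0
```

```bash
cat >> h.py <<'E'
from scipy.spatial.transform import Rotation
ORG=np.array([485.7,-325.6]);U=np.array([.7423,-.6700]);Vv=np.array([.67,.7423])
def st():
    s=ctrl.get_state();r=s['position'][:2]-ORG
    print('t',s['time_s'],'pos',s['position'].round(1),'jig',(r@U).round(1),(r@Vv).round(1),'F',s['wrist_force'].round(2),'Fu',(s['wrist_force'][:2]@U).round(2),'open',s['opening'])
    print(Rotation.from_quat(s['orientation']).as_matrix().round(3).tolist(), s['joints'].round(2))
E
python3 -c "
from h import *
st()"
```

```text
t 1.5 pos [ 372.5 -225.6  231.1] jig -151.0 -1.6 F [ 0.2  -0.42  0.25] Fu 0.43 open 0.00017913718822083828
[[0.741, -0.672, -0.0], [-0.672, -0.741, -0.0], [-0.0, 0.0, -1.0]] [ 0.6   0.1  -0.18  2.02  0.02  1.03 -1.9 ]
```

apply_moves(
  plan=[
    [[0,0,4],[0,0,0],-1],
    [[0,0,8],[0,0,0],-1],
    [[0,0,12],[0,0,0],-1],
    [[0,0,15],[0,0,0],-1],
    [[0,0,17],[0,0,0],-1],
    [[0,0,18.2],[0,0,0],-1],
    [[0,0,18.9],[0,0,0],-1],
    [[0,0,18.9],[0,0,0],-1],
    [[1,0,18.9],[0,0,0],-1],
    [[2,0,18.9],[0,0,0],-1],
    [[2.5,0,18.9],[0,0,0],-1],
    [[2.8,0,18.9],[0,0,0],-1],
    [[2.8,0,18.9],[0,0,0],-1],
  ],
)

```text
time_s: 2.8
position: [394.5, -243.6, 42.5]
orientation: [0.933, -0.359, 0.0, 0.0]
wrist_force: [-0.7, 0.3, 0.1]
opening: -0.0
gripper_force: 0.0
```

```bash
python3 -c "
from h import *
st()
a=snap('scene','s1')['color'];b=snap('top','t1')['color']
f=lambda i:cv2.resize(i,(400,300),interpolation=cv2.INTER_CUBIC)
cv2.imwrite('pics/c1.png',np.vstack([cv2.resize(a[170:310,230:440],(750,500))]))
cv2.imwrite('pics/ct1.png',cv2.resize(b[140:285,190:420],None,fx=3.4,fy=3.4))
"
```

```text
t 2.8 pos [ 394.5 -243.6   42.5] jig -122.6 -0.2 F [-0.73  0.25  0.12] Fu -0.71 open -0.0003006668352328829
[[0.742, -0.671, 0.001], [-0.671, -0.742, -0.0], [0.001, -0.0, -1.0]] [ 0.57  0.42 -0.15  2.14  0.11  0.58 -1.97]
```

View pics/c1.png

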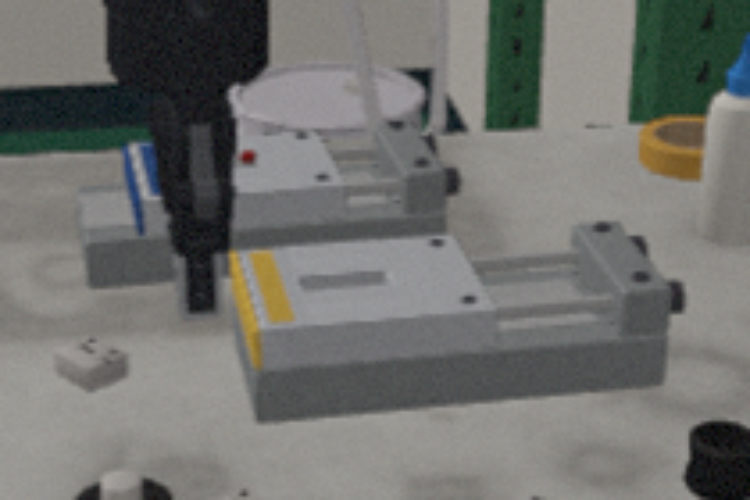

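The fingers stand upright just in front of the yellow face, at tip height, with a small gap (tip at about (200,310), face edge at about (240,300)). I'll creep in to find contact.

apply_moves(
  plan=[
    [[0.3,0,0],[0,0,0],-1],
    [[0.6,0,0],[0,0,0],-1],
    [[0.8,0,0],[0,0,0],-1],
    [[0.8,0,0],[0,0,0],-1],
    [[0.8,0,0],[0,0,0],-1],
  ],
)

```text
time_s: 3.4
position: [400.0, -248.6, 42.2]
orientation: [0.933, -0.359, -0.0, -0.0]
wrist_force: [-0.4, -0.5, -0.7]
opening: -0.0
gripper_force: 0.0
```

apply_moves(
  plan=[
    [[0.2,0,0],[0,0,0],-1],
    [[0.4,0,0],[0,0,0],-1],
    [[0.4,0,0],[0,0,0],-1],
    [[0.4,0,0],[0,0,0],-1],
  ],
)

```text
time_s: 3.8
position: [402.2, -250.7, 42.1]
orientation: [0.933, -0.359, -0.001, -0.0]
wrist_force: [-3.7, 3.6, 2.7]
opening: 0.001
gripper_force: 2.6
```

apply_moves(
  plan=[
    [[0.2,0,0],[0,0,0],-1],
    [[0.4,0,0],[0,0,0],-1],
    [[0.4,0,0],[0,0,0],-1],
    [[0.4,0,0],[0,0,0],-1],
  ],
)

```text
time_s: 4.2
position: [405.1, -253.4, 42.1]
orientation: [0.933, -0.359, -0.001, -0.0]
wrist_force: [-4.2, 4.2, 3.8]
opening: -0.001
gripper_force: 2.8
```

Contact came at a jig x of about -113. I'll push on by 30 mm, then measure the travel with the camera.

apply_moves(
  plan=[
    [[0.4,0,0],[0,0,0],-1],
    [[0.8,0,0],[0,0,0],-1],
    [[1.2,0,0],[0,0,0],-1],
    [[1.6,0,0],[0,0,0],-1],
    [[2.0,0,0],[0,0,0],-1],
    [[2.4,0,0],[0,0,0],-1],
    [[2.7,0,0],[0,0,0],-1],
    [[3.0,0,0],[0,0,0],-1],
    [[3.0,0,0],[0,0,0],-1],
    [[3.0,0,0],[0,0,0],-1],
  ],
)

```text
time_s: 5.2
position: [426.8, -273.2, 42.0]
orientation: [0.933, -0.359, -0.002, -0.0]
wrist_force: [-6.2, 5.3, 4.9]
opening: -0.003
gripper_force: 3.7
```

```bash
python3 -c "
from h import *
st()
d=snap('scene','s2');d0=load('scene0');d1=load('s1')
# predicted scene positions of slide screws etc for travel: track patch around the back-right screw & stripe
g0=cv2.cvtColor(d1['color'],cv2.COLOR_BGR2GRAY);g=cv2.cvtColor(d['color'],cv2.COLOR_BGR2GRAY)
for c in((469,299),(437,243)):
    x=int(230+c[0]*210/750);y=int(170+c[1]*140/500)
    w0=world(d1,[(x,y)],54)[0]
    t=g0[y-7:y+8,x-8:x+9]
    r=cv2.matchTemplate(g[y-20:y+21,x-10:x+60],t,cv2.TM_CCOEFF_NORMED);_,s,_,l=cv2.minMaxLoc(r)
    # subpixel
    j,i=l
    f=lambda a,b,c:(a-c)/(2*(a-2*b+c))
    dx=f(r[i,j-1],r[i,j],r[i,j+1]);dy=f(r[i-1,j],r[i,j],r[i+1,j])
    p=(x-10+j+dx+8,y-20+i+dy+7);dw=world(d,[p],54)[0]-w0
    print(s,(x,y),p,dw.round(1),dw[:2]@U,dw[:2]@Vv)
cv2.imwrite('pics/c2.png',cv2.resize(d['color'][170:310,230:440],(750,500)))
"
```

```text
t 5.2 pos [ 426.8 -273.2   42. ] jig -78.8 -0.6 F [-6.17  5.28  4.89] Fu -8.12 open -0.003275227775218402
[[0.742, -0.67, -0.003], [-0.67, -0.742, 0.001], [-0.003, 0.001, -1.0]] [ 0.59  0.48 -0.15  2.04  0.11  0.64 -1.94]
0.8993577361106873 (361, 253) (np.float32(379.4537), np.float32(251.38443)) [ 25.  -22.5   0. ] 33.63483375599456 -0.0008213777991513998
0.7896949052810669 (352, 238) (np.float32(369.0493), np.float32(236.73552)) [ 24.1 -22.5   0. ] 32.95260425168441 -0.5817545699930547
```

View pics/c2.png

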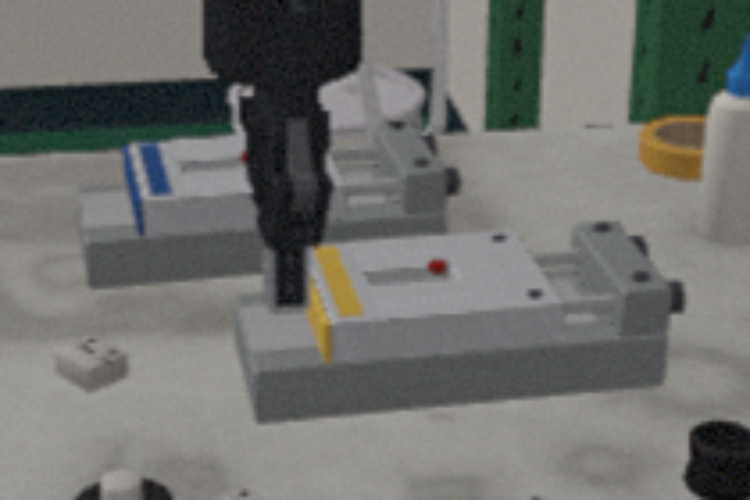

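The red pin is up at (437,266) and the slide has travelled about 33.5 mm. Another 18 mm takes it to about 51.5, short of the stop.

apply_moves(
  plan=[
    [[0.3,0,0],[0,0,0],-1],
    [[0.6,0,0],[0,0,0],-1],
    [[0.9,0,0],[0,0,0],-1],
    [[1.2,0,0],[0,0,0],-1],
    [[1.5,0,0],[0,0,0],-1],
    [[1.7,0,0],[0,0,0],-1],
    [[1.8,0,0],[0,0,0],-1],
    [[1.8,0,0],[0,0,0],-1],
    [[1.8,0,0],[0,0,0],-1],
  ],
)

```text
time_s: 6.15
position: [439.7, -285.0, 41.9]
orientation: [0.933, -0.359, -0.002, -0.0]
wrist_force: [-6.3, 5.3, 7.0]
opening: 0.002
gripper_force: 4.5
```

```bash
cat > tr.py <<'E'
from h import *
import sys
st()
d=snap('scene',sys.argv[1]);d1=load('s1')
g0=cv2.cvtColor(d1['color'],cv2.COLOR_BGR2GRAY);g=cv2.cvtColor(d['color'],cv2.COLOR_BGR2GRAY)
for x,y in((361,253),(352,238)):
    r=cv2.matchTemplate(g[y-20:y+21,x-10:x+60],g0[y-7:y+8,x-8:x+9],cv2.TM_CCOEFF_NORMED);_,s,_,l=cv2.minMaxLoc(r)
    dw=world(d,[(x-2+l[0],y-13+l[1])],54)[0]-world(d1,[(x,y)],54)[0]
    print(s,dw[:2]@U,dw[:2]@Vv)
cv2.imwrite('pics/c_'+sys.argv[1]+'.png',cv2.resize(d['color'][170:310,230:440],(750,500)))
E
python3 tr.py s3
```

```text
t 6.15 pos [ 439.7 -285.    41.9] jig -61.3 -0.6 F [-6.27  5.34  6.96] Fu -8.23 open 0.002191306160703641
[[0.742, -0.67, -0.004], [-0.67, -0.742, 0.002], [-0.004, 0.001, -1.0]] [ 0.6   0.5  -0.14  2.    0.11  0.66 -1.93]
0.8821608424186707 50.65600901207832 -1.7422902274614875
0.8092240691184998 28.179854018568903 3.7878259762358306
```

Travel is about 51 mm at 8 N, so the slide isn't on the stop. Now I'll back off gently and rise.

apply_moves(
  plan=[
    [[-0.3,0,0],[0,0,0],-1],
    [[-0.7,0,0],[0,0,0],-1],
    [[-1.1,0,0],[0,0,0],-1],
    [[-1.5,0,0],[0,0,0],-1],
    [[-1.9,0,0],[0,0,0],-1],
    [[-2.3,0,0],[0,0,0],-1],
    [[-2.8,0,0],[0,0,0],-1],
    [[-3.5,0,0],[0,0,0],-1],
    [[-4.5,0,0],[0,0,0],-1],
    [[-5.5,0,0],[0,0,0],-1],
    [[-6.5,0,0],[0,0,0],-1],
    [[-7.5,0,0],[0,0,0],-1],
    [[-8,0,-1],[0,0,0],-1],
    [[-8,0,-4],[0,0,0],-1],
    [[-8,0,-8],[0,0,0],-1],
    [[-8,0,-12],[0,0,0],-1],
    [[-8,0,-14],[0,0,0],-1],
    [[-8,0,-14],[0,0,0],-1],
    [[-8,0,-14],[0,0,0],-1],
  ],
)

```text
time_s: 8.1
position: [382.1, -232.5, 182.9]
orientation: [0.933, -0.359, 0.001, 0.0]
wrist_force: [-0.2, -0.0, -0.9]
opening: 0.001
gripper_force: 0.0
```

```bash
python3 tr.py s4
```

```text
t 8.1 pos [ 382.1 -232.5  182.9] jig -139.3 -0.3 F [-0.23 -0.01 -0.93] Fu -0.16 open 0.0006290130204430419
[[0.742, -0.67, 0.001], [-0.67, -0.742, -0.001], [0.001, -0.0, -1.0]] [ 0.6   0.17 -0.18  2.06  0.04  0.91 -1.91]
0.8829827308654785 28.687203948841287 -1.5429081925086585
0.8161568641662598 28.83803772729438 -1.008046232309364
```

View pics/c_s4.png

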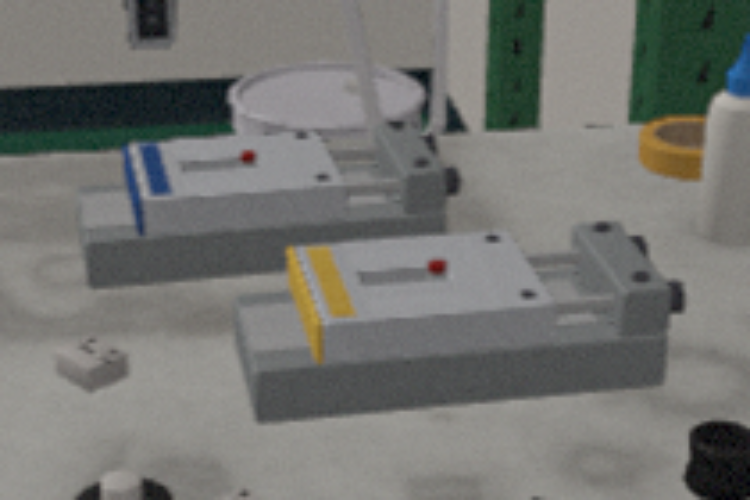

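The yellow slide rests against its raised red pin at (437,266), with travel of about 29–30 mm. The blue jig's pin is still up at (248,156) and the loose parts are where they were. The robot is clear, so I'm handing the job in.

```bash
python3 -c "
from plant import ctrl
print(ctrl.job_done())"
```

```text
the job is handed in; nothing more can be done
None
```

The yellow jig is set: I pushed its slide in to about 51 mm, short of the end stop, and it sprang back to rest on its raised pin at about 30 mm; the blue jig and the loose parts were not touched, and the job was handed in at about 8 s of the 32 s allowed.

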